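# Clamp a small bioreactor with the guarded knob

### The arm

A 7-joint arm with a two-finger parallel gripper is mounted at the origin on the work surface. World frame = base frame: x ahead of the robot, y to its left, z up, the work surface at z = 0. Lengths are in mm, angles in rad, forces in N, time in s.
With the tool pointing down it reaches from about 400 to 875 mm from the base axis. Payload 4.4 kg.
Tool frame: the origin (TCP) lies at the very end of the fingers, on their centre line; the grasp point (between the pads) lies 19 mm behind it; z points along the fingers, y is the line along which they close (so a half turn about z gives the same grasp; the last joint's range is limited). The gripper opens to 85 mm and grips with 20 to 120 N. Pads are 22 mm wide; open, the fingers measure 114 mm over their backs; the gripper's body (76 mm by 85 mm) begins 54 mm behind the grasp point. The pads swing forward as they close: fully open they stand 13 mm farther back than shut.
Start: joints at [-1.291, 0.628, 0.038, 1.517, -0.027, 0.996, -0.02], TCP at [220.294, 611.546, 231.313] pointing down, gripper open.
Joint ranges: [-3.06, 3.06], [-0.37, 2.12], [-1.25, 1.32], [0.18, 2.47], [-1.1, 4.24], [0.23, 1.98], [-2.94, 2.94]. Speed limits (rad/s): [2.57, 2.57, 3.14, 3.14, 3.14, 3.14, 3.14].

### API

Orientations are given as [roll, pitch, yaw] about the fixed x, y, z axes, in that order (R = Rz(yaw) Ry(pitch) Rx(roll)).
In Python, from cell import read_state, get_image, camera_info, finish_job gives the robot as it stands.
- The arm moves only by the tool play_rows, never from a script. Its argument "deltas" is one flat list of numbers, 7 for each row, row after row: the shift along the tool's x, y, z in mm, then the turn, a rotation vector about the tool's x, y, z in rad, then the opening, from 0 (shut) to 1 (fully open). In form: [dx, dy, dz, ax, ay, az, grip, dx, dy, dz, ax, ay, az, grip, ...]. A call has 1 to 10 rows; each row is the pose to reach, as a shift and turn from the pose commanded when the call began, along the tool's axes at that moment; what a row does not reach only later rows make up. A row lasts 1/8 s, in which the tool goes at most 62.5 mm and 10.7 degrees, less where a joint would pass 70% of its speed; a pose out of reach is approached as far as the arm can. A call with a gripper value outside its range is refused whole. The fingers move at their own pace and stop on an object; the grip force is fixed at half the most. Time passes only in rows, so rows that repeat a pose let the fingers close. It gives the time, the measured TCP pose, the force, the opening and the grip force at its end, in the units of the state.
- read_state(): the state, without advancing time (a new reading comes with each control period).
- get_image(name): name is "scene" or "top" or "wrist"; returns the picture (384x512x3 uint8, red, green, blue); there is no depth.
- camera_info(name): a dict with "fx", "fy", "cx", "cy" (pixels), "distortion" ([k1, k2, p1, p2, k3] as OpenCV has them; the pictures are not rectified), "T" (4x4, takes a point from camera to world coordinates). Camera axes: x right, y down, z forward; pixel columns grow to the right and rows downward; lengths in mm; the calibration is good to about 2 mm. A picture is of the moment at which its call begins: read the wrist's pose just before it. camera_info takes no time and is no camera call; for the wrist camera it gives the pose at the moment of the call.
- finish_job(): hands the job in; it is judged then, once.
The state is a dict: "clock": time; "qpos": joint angles; "qd": joint speeds; "tau": joint torques, N m; "eef_pos": TCP position; "tool_rot": TCP orientation; "force": force on the tool from outside, world axes, zero at the start; "torque": the same for the moment, N m; "width": finger opening in mm; "gripper_force": force on a finger pad.
Only numpy, scipy, OpenCV 4.12 (cv2) and the standard library are available. Lean on these libraries where they do the work, as an engineer would, in place of code of your own. Each camera call takes 0.05 s, during which the arm holds its last target. There are 200 camera calls.

### The job

Stand the small glass reactor with the blue lid and steel stub in the clamp station, upright on the round black spot between the clamp pad and the V jaw, and let go of it. Then reach into the blue guard ring and turn the red knob clockwise until you feel the clamp bite on the reactor, go on about another 10 degrees so that it is held firmly, stop there (more would crack the glass) and let go. Do not lean on the guard ring and leave the other things on the bench where they are.

Things in the scene. Friction and masses are not known exactly. Their poses are not given: they have to be found in the camera images.
- reactor_grip (a point): Centre of the upright steel stub on top of the small glass reactor (loose, about 0.35 kg); grip it here. Stub: 24 mm diameter, 35 mm tall. Below it the blue lid (58 mm diameter, 14 mm thick) and glass jar (56 mm diameter, 66 mm tall). 115 mm tall in all; this point is 97.5 mm above its underside, 17.5 mm above the lid. z is up its axis. It starts standing on the bench (z = 0).
- reactor: The same reactor; origin at the centre of its underside.
- station: Clamp station, fixed: steel base plate 140 x 260 mm, 10 mm thick; origin at its centre on the bench. Its y points from the knob to the V jaw, z up. White knob housing (96 x 96 mm, 85 mm high) at y = -45 mm, carrying guard ring and knob; black spot at y = 43.5 mm; black V jaw, sprung, beyond it, up to 65 mm high.
- nest (a point): Centre of the round black spot (62 mm) on top of the base plate, 10 mm above the bench, where the reactor's underside must stand; axes as the station. The clamp pad lies on its -y side and the V jaw on its +y side, 4.5 mm (knob at 0) and 2 to 9.5 mm from a centred reactor; open along x. Housing and guard ring begin 40.5 mm away on the -y side.
- pad: Clamp pad: black rubber, 40 mm wide, 25 to 55 mm above the bench, coming out of the housing; origin at the centre of its underside, 4 mm behind its face. Face 32.5 mm from nest at knob 0, moves 11 mm per rad of knob towards +y of the station. The V jaw opposite is set in a different place each time, over a range of 7.5 mm, unmeasured: the bite must be felt.
- knob (a joint): Angle of the red knob, rad; grows clockwise seen from above, which tightens. Starts at 0 to 0.15; stop at 2.4. The pad slides the reactor against the V jaw (bite at 0.5 to 1.35 rad), then pushes the sprung jaw back: about 65 N per rad, 11 N for 10 degrees. Turning takes 0.2 N m free, plus 0.011 per N of clamp force. Read at rest after a small step, about 0.08 free and 0.17 at 10 N. Stays where left.
- knob_grip (a point): Point to grip on the red knob, on its vertical axis, 110 mm above the bench. The knob is an upright bar 44 mm long, 14 mm thick (grip it across this), from 90 to 120 mm above the bench. This frame turns with the knob: x runs along the bar towards the white mark, y across it, z up. It lies 88.5 mm from nest in station -y.
- guard: Blue guard ring around the knob, fixed on the white housing, coaxial with the knob: inner diameter 80 mm, wall 4 mm, from the recess floor at 85 mm to the lip at 135 mm above the bench, which is 15 mm above the knob's top. Open upward only. Origin on the axis at the recess floor; axes as the station. Gripper fingers go in only partly opened (about 30 mm between them).
- white_jar: Bystander: white jar with red cap, 58 mm diameter, 95 mm tall; origin at the centre of its underside.
- amber_bottle: Bystander: amber bottle with black cap, 52 mm diameter, 115 mm tall; origin at the centre of its underside.
- beaker: Bystander: glass beaker, 70 mm diameter, 85 mm tall; origin at the centre of its underside.
- tip_box: Bystander: yellow box with clear lid, 87 x 122 x 62 mm; origin at the centre of its underside.
- driver: Bystander: screwdriver lying on the bench beyond the station.
- spare_ring: Bystander: blue ring, 58 mm diameter, 14 mm thick, near the robot.
Things that resemble listed ones, but are neither listed nor needed, are in the scene too. Leave any turquoise look-alike of the reactor alone.

How it is judged:
By the outcome, as a careful person would: the job done as asked, in the order asked, and still so for the second after the job is handed in, with the robot touching nothing.
It also fails if it takes over 72 s, if anything falls off the work surface, if the arm or the gripper's body presses on something with over 40 N, if the wrist force passes 120 N, or if a joint passes its speed limit or range.

## Working session

There is one attempt and no reset: what is moved stays moved. The work goes in short steps, Python scripts to look and compute and a tool call to move; the robot and the scene stay as the last step left them, time stands still between calls to the robot, and variables do not carry over. Pictures are saved under pics/ and viewed, at most 10 in all, crops included, and the job is handed in when it is done.

Besides the shell and the picture viewer there is one more tool, called after "Call:" by a JSON object that holds its "name" and its "arguments". play_rows: Moves the arm, as the interface text tells. Its arguments: {"type":"object","properties":{"deltas":{"type":"array"}},"required":["deltas"]}

```bash
mkdir -p pics; cat > h.py <<'E'
import numpy as np, cv2
from cell import *
def save(n,f,crop=None,s=1):
    im=get_image(n); 
    cv2.imwrite(f'pics/{f}_raw.png',im[:,:,::-1]); 
    return im
def ray(n,u,v,ci=None):
    c=ci or camera_info(n)
    K=np.array([[c['fx'],0,c['cx']],[0,c['fy'],c['cy']],[0,0,1.]])
    p=cv2.undistortPoints(np.array([[[u,v]]],float),K,np.array(c['distortion']))[0,0]
    T=np.array(c['T']); return T[:3,3],T[:3,:3]@np.array([p[0],p[1],1])
def onz(n,u,v,z,ci=None):
    o,d=ray(n,u,v,ci); return o+d*(z-o[2])/d[2]
def proj(n,P,ci=None):
    c=ci or camera_info(n); T=np.linalg.inv(np.array(c['T']))
    K=np.array([[c['fx'],0,c['cx']],[0,c['fy'],c['cy']],[0,0,1.]])
    r,_=cv2.Rodrigues(T[:3,:3]); return cv2.projectPoints(np.array(P,float).reshape(-1,1,3),r,T[:3,3],K,np.array(c['distortion']))[0].reshape(-1,2)
E
python3 - <<'E'
from h import *
s=read_state(); print({k:np.round(v,3) for k,v in s.items()})
a=save('scene','scene'); b=save('top','top')
cv2.imwrite('pics/both.png',cv2.resize(np.hstack([a,b])[:,:,::-1],(800,300)))
for n in('scene','top','wrist'): c=camera_info(n);print(n,{k:np.round(v,3).tolist() for k,v in c.items()})
E
```

```text
{'clock': np.float64(0.0), 'qpos': array([-1.291,  0.629,  0.038,  1.518, -0.027,  0.996, -0.02 ]), 'qd': array([-0.001,  0.001, -0.   , -0.001, -0.001, -0.001, -0.   ]), 'tau': array([ 0.0000e+00, -5.6342e+01,  1.2270e+00, -1.9345e+01,  1.1000e-02,
        1.0000e-02,  0.0000e+00]), 'eef_pos': array([220.083, 610.942, 230.391]), 'tool_rot': array([-3.14 ,  0.   ,  2.796]), 'force': array([-0.374,  0.31 ,  0.213]), 'torque': array([-0.026,  0.023,  0.044]), 'gripper_force': np.float64(0.0), 'width': np.float64(85.486)}
scene {'fx': 357.896, 'fy': 357.896, 'cx': 255.691, 'cy': 191.255, 'distortion': [0.036, 0.0, 0.0, 0.0, 0.0], 'T': [[-0.012, 0.792, -0.611, 1052.643], [1.0, 0.0, -0.02, 19.982], [-0.016, -0.611, -0.791, 739.423], [0.0, 0.0, 0.0, 1.0]]}
top {'fx': 393.312, 'fy': 393.312, 'cx': 254.747, 'cy': 183.297, 'distortion': [0.008, 0.0, 0.0, 0.0, 0.0], 'T': [[-0.037, -0.979, 0.203, 325.703], [-0.999, 0.037, -0.005, -12.075], [-0.002, -0.203, -0.979, 1223.871], [0.0, 0.0, 0.0, 1.0]]}
wrist {'fx': 344.533, 'fy': 344.533, 'cx': 255.574, 'cy': 186.033, 'distortion': [-0.02, 0.0, 0.0, 0.0, 0.0], 'T': [[0.338, 0.909, 0.243, 158.695], [0.941, -0.326, -0.089, 632.8], [-0.001, 0.259, -0.966, 372.02], [0.0, 0.0, 0.0, 1.0]]}
```

View pics/top_raw.png

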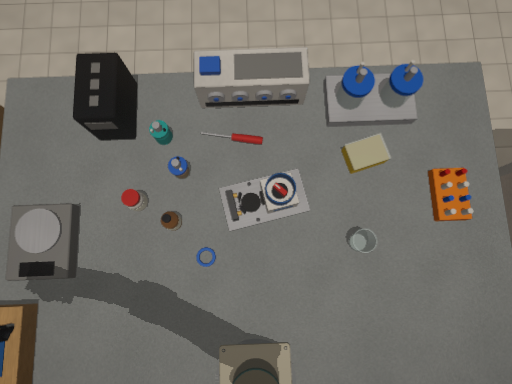

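View pics/scene_raw.png

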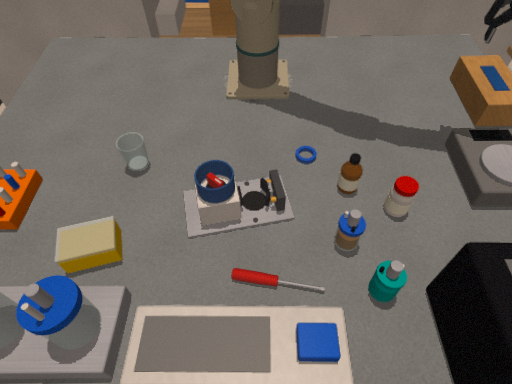

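The images show four candidates for the reactor:
- Top (178,167) / scene (350,228): small jar with blue lid and steel stub on the bench. This one fits.
- Top (160,131) / scene (388,280): turquoise look-alike.
- Top (358,82) and (406,80): much larger blue-lidded vessels on a tray.

The station is at top (265,198), with its knob at (280,189) and the spot at (251,203). I'll measure these and check the reactor in an enlarged crop.

```bash
python3 - <<'E'
from h import *
a=cv2.imread('pics/scene_raw.png');b=cv2.imread('pics/top_raw.png')
cv2.imwrite('pics/crop.png',np.hstack([cv2.resize(a[150:260,180:380],(400,220),interpolation=2)[:, :],cv2.resize(b[145:255,150:350],(400,220),interpolation=2)]))
def blob(im,lo,hi,x0,y0,x1,y1):
    h=cv2.cvtColor(im,cv2.COLOR_BGR2HSV); m=cv2.inRange(h,lo,hi); k=np.zeros_like(m);k[y0:y1,x0:x1]=m[y0:y1,x0:x1]
    c=max(cv2.findContours(k,0,2)[0],key=cv2.contourArea); return c
B=((105,120,60),(130,255,255));R1=((0,150,90),(8,255,255))
for n,im,box,bg,bk in(('scene',a,(330,200,375,255),(190,155,240,205),(195,165,235,195)),('top',b,(160,150,195,182),(260,165,300,212),(268,178,292,200))):
    c=blob(im,*B,*box); e=cv2.fitEllipse(cv2.convexHull(c)); print(n,'lid',np.round(e,1).tolist() if 0 else e, onz(n,*e[0],80).round(1))
    c=blob(im,*B,*bg); e=cv2.fitEllipse(cv2.convexHull(c)); print(n,'ring',e, onz(n,*e[0],135).round(1))
    c=blob(im,*R1,*bk); e=cv2.minAreaRect(c); print(n,'knob',e, onz(n,*e[0],120).round(1))
    bx=cv2.boxPoints(e); print([onz(n,*p,120)[:2].round(0).tolist() for p in bx])
# plate
for n,pts in(('top',[(219,201),(230,229),(309,200),(299,171)]),('scene',[(183,192),(190,233),(293,209),(284,178)])):
    print(n,[onz(n,*p,10)[:2].round(0).tolist() for p in pts])
print('spot',onz('top',251,203,10).round(0),onz('scene',255,201,10).round(0))
for n,p in(('top',(357,240)),('top',(171,219)),('top',(133,199)),('scene',(349,185))):print(n,p,onz(n,*p,0).round(0))
E
```

```text
scene lid ((351.7830505371094, 223.87916564941406), (24.1585750579834, 27.097816467285156), 111.61725616455078) [632.5 211.8  80. ]
scene ring ((214.57266235351562, 180.53160095214844), (40.377410888671875, 42.644527435302734), 164.7744903564453) [556.4 -85.7 135. ]
scene knob ((213.41891479492188, 181.01351928710938), (17.437145233154297, 10.462287902832031), 35.53767395019531) [545.5 -90.8 120. ]
[[543.0, -114.0], [518.0, -102.0], [548.0, -68.0], [572.0, -80.0]]
top lid ((177.17222595214844, 165.36209106445312), (17.994693756103516, 18.911006927490234), 67.66922760009766) [625.9 212.   80. ]
top ring ((280.95037841796875, 186.40357971191406), (26.24319839477539, 29.198863983154297), 118.5282211303711) [539.2 -91.7 135. ]
top knob ((280.1229553222656, 188.8524627685547), (14.340131759643555, 5.761660099029541), 39.80556869506836) [535.1 -90.1 120. ]
[[543.0, -69.0], [555.0, -81.0], [527.0, -111.0], [515.0, -99.0]]
top [[525.0, 95.0], [436.0, 63.0], [517.0, -186.0], [611.0, -161.0]]
scene [[492.0, -186.0], [614.0, -152.0], [545.0, 95.0], [445.0, 76.0]]
spot [514.  -5.  10.] [521.   0.  10.]
top (357, 240) [ 389. -327.    0.]
top (171, 219) [475. 246.   0.]
top (133, 199) [543. 366.   0.]
scene (349, 185) [461. 246.   0.]
```

View pics/crop.png

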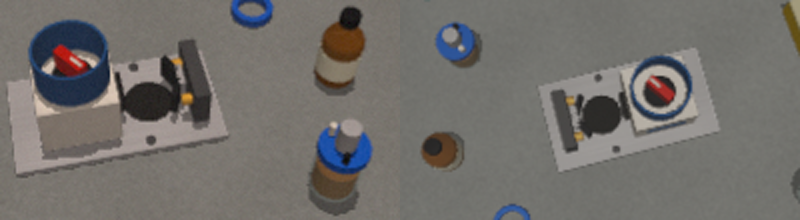

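The crop confirms it: the small amber-filled jar with the blue lid and steel stub is the target, and it has a small white nozzle beside the stub. Next I'll write a small delta calculator and hover over it.

```bash
cat >> h.py <<'E'
from scipy.spatial.transform import Rotation as Ro
def go(x,y,z,yaw,s=None):
    "delta from the present pose to pos/yaw(deg), tool axes"
    s=s or read_state(); R=Ro.from_euler('xyz',s['tool_rot']); T=Ro.from_euler('xyz',[np.pi,0,np.radians(yaw)])
    d=R.inv().apply(np.array([x,y,z])-s['eef_pos']); r=(R.inv()*T).as_rotvec(); return d.round(1).tolist(),r.round(3).tolist()
E
python3 -c "
from h import *
print(go(627,212,230,108))"
```

```text
([-518.1, -237.5, 0.9], [-0.002, 0.001, 0.911])
```

Call:
{"name": "play_rows", "arguments": {"deltas": [-58, -27, 0, 0, 0, 0.1, 0.6, -116, -53, 0, 0, 0, 0.2, 0.6, -174, -80, 0, 0, 0, 0.3, 0.6, -232, -107, 0, 0, 0, 0.4, 0.6, -290, -133, 0, 0, 0, 0.5, 0.6, -348, -160, 0, 0, 0, 0.6, 0.6, -406, -187, 0, 0, 0, 0.7, 0.6, -464, -213, 0, 0, 0, 0.8, 0.6, -518, -237, 0, 0, 0, 0.91, 0.6, -518, -237, 0, 0, 0, 0.91, 0.6]}}

```text
clock: 1.35
eef_pos: [630.5, 206.3, 230.8]
tool_rot: [3.141, 0.005, 1.877]
force: [0.5, -0.7, 0.1]
width: 51.1
gripper_force: 0.0
```

```bash
python3 - <<'E'
from h import *
s=read_state(); print(s['clock'],s['eef_pos'].round(1),s['tool_rot'].round(3),s['qpos'].round(2),s['width'])
ci=camera_info('wrist'); im=save('wrist','w1'); print(np.round(ci['T'],3).tolist())
h=cv2.cvtColor(im,cv2.COLOR_RGB2HSV); m=cv2.inRange(h,(105,120,60),(130,255,255))
for c in cv2.findContours(m,0,2)[0]:
    if cv2.contourArea(c)>300:
        e=cv2.fitEllipse(cv2.convexHull(c)); print(e, onz('wrist',*e[0],80,ci).round(1))
E
```

```text
1.35 [630.5 206.3 230.8] [3.141 0.005 1.877] [-0.53  0.67  0.29  1.48 -0.2   1.02  0.12] 51.08785460307272
[[0.953, 0.292, 0.08, 610.664], [0.303, -0.92, -0.251, 268.622], [0.0, 0.263, -0.965, 372.018], [0.0, 0.0, 0.0, 1.0]]
((255.72799682617188, 161.9979248046875), (64.82428741455078, 65.71394348144531), 87.81330871582031) [628.5 213.2  80. ]
((-3.4378480911254883, 139.88522338867188), (49.581729888916016, 55.93788146972656), 128.81979370117188) [410.8 164.6  80. ]
```

View pics/w1_raw.png

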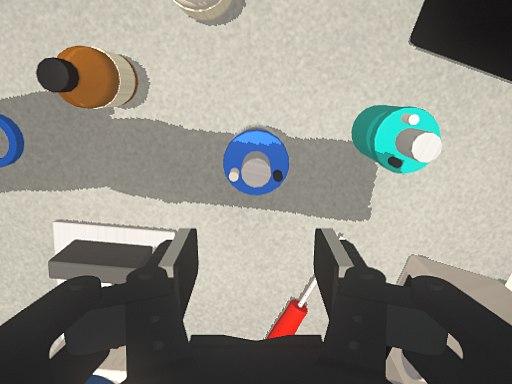

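The lid centre is at (256,162) in the wrist view, with the stub on it. The two small nozzles at (234,175) and (278,175) lie near the finger line, so I'll grip at 90° to this and turn back when placing.

Call:
{"name": "play_rows", "arguments": {"deltas": [0, 0, 10, 0, 0, 0.18, 0.6, 0, 0, 20, 0, 0, 0.36, 0.6, 0, 0, 30, 0, 0, 0.54, 0.6, 0, 0, 40, 0, 0, 0.72, 0.6, 0, 0, 50, 0, 0, 0.9, 0.6, 0, 0, 60, 0, 0, 1.08, 0.6, 0, 0, 70, 0, 0, 1.26, 0.6, 0, 0, 80, 0, 0, 1.42, 0.6, 0, 0, 90, 0, 0, 1.57, 0.6, 0, 0, 90, 0, 0, 1.57, 0.6]}}

```text
clock: 2.65
eef_pos: [625.2, 215.1, 139.9]
tool_rot: [-3.14, 0.003, 0.32]
force: [-0.4, 1.0, -0.9]
width: 51.3
gripper_force: 0.0
```

```bash
python3 - <<'E'
from h import *
s=read_state(); print(s['clock'],s['eef_pos'].round(1),s['tool_rot'].round(3),s['qpos'].round(2),s['qd'].round(3))
ci=camera_info('wrist'); im=save('wrist','w2')
h=cv2.cvtColor(im,cv2.COLOR_RGB2HSV); m=cv2.inRange(h,(105,120,60),(130,255,255))
for c in cv2.findContours(m,0,2)[0]:
    if cv2.contourArea(c)>1000:
        e=cv2.fitEllipse(cv2.convexHull(c)); p=onz('wrist',*e[0],78,ci);print(e, p.round(1))
g=cv2.inRange(h,(0,0,90),(179,60,255))
print(go(628,213,84,18))
E
```

```text
2.65 [625.2 215.1 139.9] [-3.14e+00  3.00e-03  3.20e-01] [-0.73  0.84  0.66  1.58 -0.6   0.94 -1.12] [ 0.014 -0.019  0.001 -0.019  0.019 -0.001  0.039]
((262.1517028808594, 195.86972045898438), (90.81880187988281, 92.03610229492188), 83.7003402709961) [630.7 212.1  78. ]
([1.5, 2.3, 56.6], [-0.001, 0.002, 0.007])
```

View pics/w2_raw.png

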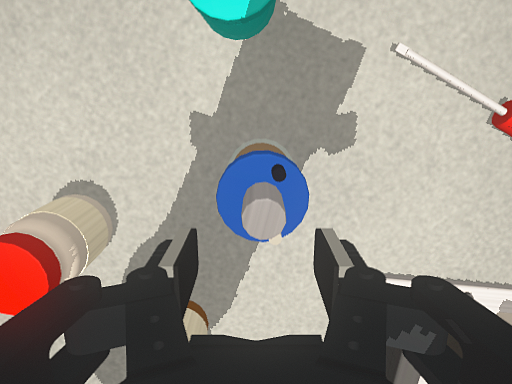

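The stub column runs from (264,195) to (264,220), about 3 mm to the right of the finger centre, and the nozzles are clear of the fingers. Descend and grip.

Call:
{"name": "play_rows", "arguments": {"deltas": [3, 3.5, 10, 0, 0, 0, 0.6, 3, 3.5, 30, 0, 0, 0, 0.6, 3, 3.5, 50, 0, 0, 0, 0.6, 3, 3.5, 56, 0, 0, 0, 0.6, 3, 3.5, 56, 0, 0, 0, 0.3, 3, 3.5, 56, 0, 0, 0, 0.0, 3, 3.5, 56, 0, 0, 0, 0.0, 3, 3.5, 56, 0, 0, 0, 0.0, 3, 3.5, 56, 0, 0, 0, 0.0, 3, 3.5, 56, 0, 0, 0, 0.0]}}

```text
clock: 3.95
eef_pos: [631.2, 210.7, 85.4]
tool_rot: [-3.141, -0.0, 0.316]
force: [-0.6, 0.0, -1.4]
width: 22.7
gripper_force: 58.8
```

Gripped. Next I'll lift it and carry it to a viewpoint high over the station.

Call:
{"name": "play_rows", "arguments": {"deltas": [0, 0, -25, 0, 0, 0, 0, 0, 0, -75, 0, 0, 0, 0, -10, 17, -125, 0, 0, -0.12, 0, -30, 50, -170, 0, 0, -0.3, 0, -55, 92, -210, 0, 0, -0.48, 0, -82, 137, -240, 0, 0, -0.66, 0, -110, 183, -265, 0, 0, -0.84, 0, -137, 230, -265, 0, 0, -1.02, 0, -162, 272, -265, 0, 0, -1.2, 0, -184, 307, -265, 0, 0, -1.38, 0]}}

```text
clock: 5.2
eef_pos: [550.6, -140.9, 350.5]
tool_rot: [3.142, 0.001, 1.7]
force: [0.5, -0.1, -3.1]
width: 22.4
gripper_force: 59.3
```

Call:
{"name": "play_rows", "arguments": {"deltas": [0, 0, 0, 0, 0, -0.1, 0, 0, 0, 0, 0, 0, -0.19, 0, 0, 0, 0, 0, 0, -0.19, 0, 0, 0, 0, 0, 0, -0.19, 0]}}

```text
clock: 5.7
eef_pos: [551.5, -138.4, 350.2]
tool_rot: [-3.141, -0.0, 1.884]
force: [0.0, -0.2, -2.5]
width: 22.4
gripper_force: 59.3
```

```bash
python3 - <<'E'
from h import *
s=read_state(); print(s['clock'],s['eef_pos'].round(1),s['tool_rot'].round(3),s['qpos'].round(2),s['qd'].round(3),s['width'])
import json
ci=camera_info('wrist'); im=save('wrist','w3'); json.dump({k:np.array(v).tolist() for k,v in ci.items()},open('ci3.json','w'))
E
```

```text
5.7 [ 551.5 -138.4  350.2] [-3.141 -0.     1.884] [-0.07  0.42  0.4   1.59 -0.17  1.17  0.68] [-0.006 -0.     0.001 -0.002  0.    -0.001  0.006] 22.43685063365859
```

View pics/w3_raw.png

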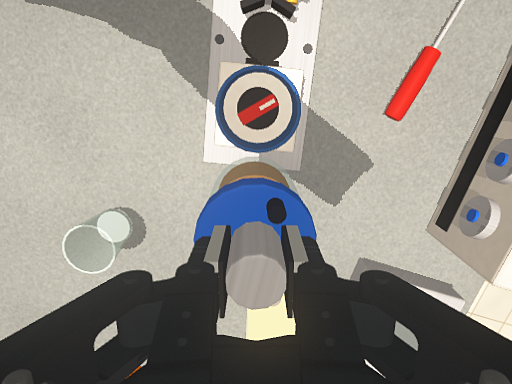

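The wrist view shows the black spot at (265,37), the ring and knob at (258,109), the plate's near edge from (204,162) to (300,170), and the white knob mark toward the upper right. I'll compute positions from these.

```bash
python3 - <<'E'
from h import *
import json
ci=json.load(open('ci3.json')); im=cv2.imread('pics/w3_raw.png'); h=cv2.cvtColor(im,cv2.COLOR_BGR2HSV)
W=lambda u,v,z:onz('wrist',u,v,z,ci)
g=cv2.cvtColor(im,6)
m=np.zeros_like(g); b=(g<65).astype(np.uint8)*255; m[14:64,241:290]=b[14:64,241:290]
m=cv2.morphologyEx(m,cv2.MORPH_OPEN,np.ones((7,7)))
c=max(cv2.findContours(m,0,2)[0],key=cv2.contourArea); 
print('spot px',cv2.minEnclosingCircle(c),cv2.boundingRect(c)); e=cv2.fitEllipse(c); print(e,W(*e[0],10).round(1))
m=np.zeros_like(g); b=cv2.inRange(h,(100,100,30),(130,255,255)); m[60:158,205:310]=b[60:158,205:310]
c=max(cv2.findContours(m,0,2)[0],key=cv2.contourArea); e=cv2.fitEllipse(cv2.convexHull(c)); print('ring outer',e,W(*e[0],135).round(1))
cc,hi=cv2.findContours(m,cv2.RETR_CCOMP,1); 
for c,q in zip(cc,hi[0]):
    if q[3]>=0 and cv2.contourArea(c)>500: e=cv2.fitEllipse(c); print('inner',e,W(*e[0],85).round(1),W(*e[0],135).round(1))
m=np.zeros_like(g); b=cv2.inRange(h,(0,150,90),(8,255,255))|cv2.inRange(h,(172,150,90),(180,255,255)); m[85:135,232:285]=b[85:135,232:285]
c=np.vstack([k for k in cv2.findContours(m,0,2)[0] if cv2.contourArea(k)>20]);e=cv2.minAreaRect(c);print('knob',e,W(*e[0],120).round(1))
bx=[W(*p,120)[:2] for p in cv2.boxPoints(e)]
for i in range(4): d=bx[(i+1)%4]-bx[i]; print(np.linalg.norm(d).round(1),np.degrees(np.arctan2(d[1],d[0])).round(1))
# plate near edge + sides by bright mask
for v in(50,100,140,155):
    r=g[v]; print(v,[int(x) for x in np.where(np.abs(np.diff(r.astype(int)))>25)[0] if 190<x<330])
p,q=W(219,39,10),W(307,48,10);print('screws',p.round(1),q.round(1),((p+q)/2).round(1))
p,q=W(204,162,10),W(300,170,10);d=q-p;print('near edge',p.round(1),q.round(1),np.degrees(np.arctan2(d[1],d[0])),np.linalg.norm(d))
E
```

```text
spot px ((261.5, 24.5), 18.66825294494629) (244, 14, 36, 19)
((259.7264709472656, 22.36478042602539), (16.863189697265625, 35.238861083984375), 78.23113250732422) [508.6  10.   10. ]
ring outer ((257.86846923828125, 108.40300750732422), (84.95244598388672, 86.37440490722656), 178.76934814453125) [537.9 -89.6 135. ]
inner ((257.3638610839844, 107.90569305419922), (73.1893539428711, 76.45967102050781), 42.06496810913086) [538.1 -91.   85. ] [537.2 -89.3 135. ]
knob ((257.787353515625, 108.85997772216797), (13.846821784973145, 40.94832992553711), 59.931419372558594) [538.2 -90.6 120. ]
42.8 47.5
14.3 -40.6
43.1 -132.3
14.5 138.0
50 [209, 243, 244, 283, 302, 303, 311, 315, 316]
100 [205, 206, 208, 215, 223, 237, 238, 268, 269, 271, 273, 274, 275, 276, 277, 290, 291, 299, 300, 301, 308]
140 [204, 227, 228, 244, 267, 270, 271, 286, 287, 288, 294, 303]
155 [203, 258, 301]
screws [464.4 -25.5  10. ] [ 5.773e+02 -3.000e-01  1.000e+01] [520.8 -12.9  10. ]
near edge [ 490.5 -188.5   10. ] [ 624.2 -157.2   10. ] 13.178063646628964 137.35924446506442
```

```bash
python3 - <<'E'
from h import *
import json
ci=json.load(open('ci3.json')); im=cv2.imread('pics/w3_raw.png'); g=cv2.cvtColor(im,6)
W=lambda u,v,z:onz('wrist',u,v,z,ci)
for a,b in(((209.5,50),(203.5,155)),((316,50),(301.5,155))):
    d=W(*a,10)-W(*b,10); print('side',np.degrees(np.arctan2(d[1],d[0])).round(2))
# spot edge: rays out from seed
pts=[]
for t in np.radians(np.r_[-35:36:3,145:216:3]):
    pr=[int(g[int(round(36+r*np.sin(t))),int(round(264+r*np.cos(t)))]) for r in range(12,32)]
    i=int(np.argmax(np.diff(pr)));  pts.append((264+(12.5+i)*np.cos(t),36+(12.5+i)*np.sin(t)))
P=np.array([W(*p,10)[:2] for p in pts]); 
A=np.c_[2*P,np.ones(len(P))]
for _ in range(4):
    x=np.linalg.lstsq(A,(P**2).sum(1),rcond=None)[0]; r=np.hypot(*(P-x[:2]).T); R=np.sqrt(x[2]+x[0]**2+x[1]**2); k=abs(r-R)<2.5; P,A=P[k],A[k]
print('spot',x[:2].round(1),R.round(1),len(P)); d=x[:2]-[538,-90.2]; print(np.hypot(*d),np.degrees(np.arctan2(d[1],d[0])))
E
```

```text
side 102.65
side 102.13
spot [519.5  -5. ] 30.8 48
87.22431573768569 102.2664328310586
```

Results: nest ≈ (519.3, -4.4), knob axis ≈ (538, -90.3), station y at 102.4°, knob bar at about 47.6°. Next, go above the nest.

```bash
python3 -c "
from h import *
print(go(519.5,-5.2,200,102.4))"
```

```text
([136.5, 10.6, 150.2], [-0.0, 0.0, 0.097])
```

Call:
{"name": "play_rows", "arguments": {"deltas": [40, 3, 0, 0, 0, 0.03, 0, 90, 7, 10, 0, 0, 0.06, 0, 136.5, 10.6, 40, 0, 0, 0.097, 0, 136.5, 10.6, 90, 0, 0, 0.097, 0, 136.5, 10.6, 130, 0, 0, 0.097, 0, 136.5, 10.6, 150, 0, 0, 0.097, 0, 136.5, 10.6, 150, 0, 0, 0.097, 0, 136.5, 10.6, 150, 0, 0, 0.097, 0, 136.5, 10.6, 150, 0, 0, 0.097, 0]}}

```text
clock: 6.88
eef_pos: [520.4, -5.4, 201.5]
tool_rot: [3.139, 0.0, 1.789]
force: [0.3, -0.1, -2.2]
width: 22.6
gripper_force: 59.3
```

```bash
python3 - <<'E'
from h import *
s=read_state(); print(s['clock'],s['eef_pos'].round(2),s['tool_rot'].round(4),s['force'].round(1)); print(go(519.5,-5.2,105,102.4))
E
```

```text
6.875 [520.37  -5.35 201.48] [3.1392e+00 4.0000e-04 1.7886e+00] [ 0.3 -0.1 -2.2]
([0.4, -1.0, 96.5], [0.002, 0.0, 0.001])
```

Call:
{"name": "play_rows", "arguments": {"deltas": [0.4, -1, 30, 0, 0, 0, 0, 0.4, -1, 60, 0, 0, 0, 0, 0.4, -1, 85, 0, 0, 0, 0, 0.4, -1, 100, 0, 0, 0, 0, 0.4, -1, 100, 0, 0, 0, 0, 0.4, -1, 100, 0, 0, 0, 0, 0.4, -1, 100, 0, 0, 0, 0]}}

```text
clock: 7.75
eef_pos: [519.2, -5.1, 101.2]
tool_rot: [3.14, 0.0, 1.789]
force: [0.9, 0.9, -2.6]
width: 22.6
gripper_force: 59.3
```

```bash
python3 - <<'E'
from h import *
s=read_state(); print(s['clock'],s['eef_pos'].round(2),s['tool_rot'].round(4),s['force'].round(1))
a=save('scene','s2');b=save('top','t2')
cv2.imwrite('pics/place.png',np.hstack([cv2.resize(a[130:240,180:310],(400,338),interpolation=2),cv2.resize(b[150:240,205:311],(400,338),interpolation=2)])[:,:,::-1])
E
```

```text
7.75 [519.17  -5.1  101.25] [3.1397e+00 3.0000e-04 1.7889e+00] [ 0.9  0.9 -2.6]
```

View pics/place.png

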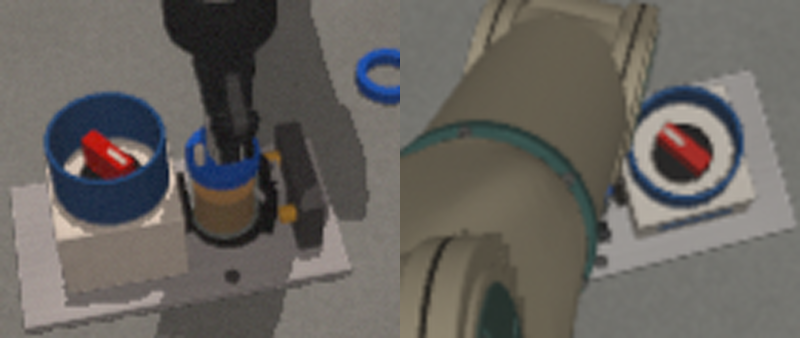

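The scene view shows the reactor hanging upright over the spot, between the pad and the V jaw. Lower gently.

Call:
{"name": "play_rows", "arguments": {"deltas": [0, 0, 1.5, 0, 0, 0, 0, 0, 0, 3, 0, 0, 0, 0, 0, 0, 4.5, 0, 0, 0, 0, 0, 0, 5.2, 0, 0, 0, 0, 0, 0, 5.2, 0, 0, 0, 0, 0, 0, 5.2, 0, 0, 0, 0]}}

```text
clock: 8.6
eef_pos: [518.3, -5.2, 95.3]
tool_rot: [3.142, -0.0, 1.789]
force: [-2.0, 0.0, 3.6]
width: 22.2
gripper_force: 60.1
```

Contact. Release and rise.

Call:
{"name": "play_rows", "arguments": {"deltas": [0, 0, 0, 0, 0, 0, 0.2, 0, 0, 0, 0, 0, 0, 0.5, 0, 0, 0, 0, 0, 0, 0.5, 0, 0, 0, 0, 0, 0, 0.5, 0, 0, -10, 0, 0, 0, 0.5, 0, 0, -40, 0, 0, 0, 0.5, 0, 0, -90, 0, 0, 0, 0.5, 0, 0, -140, 0, 0, 0, 0.5, 0, 0, -140, 0, 0, 0, 0.5, 0, 0, -140, 0, 0, 0, 0.5]}}

```text
clock: 9.85
eef_pos: [517.9, -4.9, 235.1]
tool_rot: [-3.141, -0.0, 1.789]
force: [-0.2, 0.8, 0.4]
width: 42.5
gripper_force: 0.0
```

```bash
python3 - <<'E'
from h import *
s=read_state(); print(s['clock'],s['eef_pos'].round(1),s['tool_rot'].round(3),s['qpos'].round(2),s['width'])
ci=camera_info('wrist'); im=save('wrist','w4')
h=cv2.cvtColor(im,cv2.COLOR_RGB2HSV); m=cv2.inRange(h,(105,120,60),(130,255,255))
for c in cv2.findContours(m,0,2)[0]:
    if cv2.contourArea(c)>800:
        e=cv2.fitEllipse(cv2.convexHull(c)); print(e, onz('wrist',*e[0],90,ci).round(1))
print(go(538,-90.3,180,47.6))
E
```

```text
9.85 [517.9  -4.9 235.1] [-3.141 -0.     1.789] [-0.3   0.46  0.37  1.89 -0.22  0.84  0.4 ] 42.501737715100425
((257.0631103515625, 290.7129211425781), (96.44198608398438, 108.09757232666016), 90.85527801513672) [ 544.  -115.5   90. ]
((254.39837646484375, 173.43701171875), (65.63558197021484, 66.0906982421875), 145.5455780029297) [517.1  -5.8  90. ]
([-87.8, 1.6, 54.4], [-0.002, 0.0, 0.958])
```

View pics/w4_raw.png

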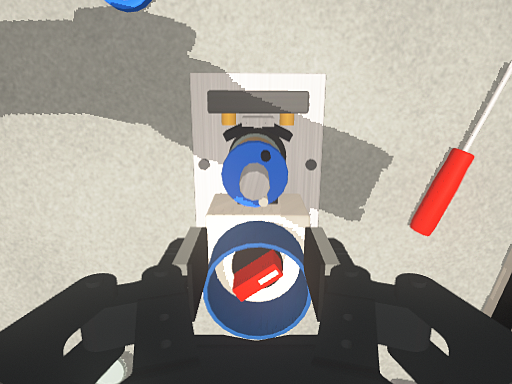

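The reactor stands upright between pad and jaw, with its lid at (254,173), i.e. about (517,-6), and the knob is visible in the ring at (258,276). Go above the knob with partly opened fingers.

Call:
{"name": "play_rows", "arguments": {"deltas": [-20, 0, 5, 0, 0, 0.16, 0.33, -45, 0.5, 15, 0, 0, 0.32, 0.33, -70, 1, 25, 0, 0, 0.48, 0.33, -88, 1.6, 40, 0, 0, 0.64, 0.33, -88, 1.6, 54, 0, 0, 0.8, 0.33, -88, 1.6, 54, 0, 0, 0.958, 0.33, -88, 1.6, 54, 0, 0, 0.958, 0.33, -88, 1.6, 54, 0, 0, 0.958, 0.33, -88, 1.6, 54, 0, 0, 0.958, 0.33, -88, 1.6, 54, 0, 0, 0.958, 0.33]}}

```text
clock: 11.15
eef_pos: [539.0, -90.7, 181.2]
tool_rot: [3.142, -0.0, 0.831]
force: [-0.1, 0.5, 0.1]
width: 28.4
gripper_force: 0.0
```

```bash
python3 - <<'E'
from h import *
s=read_state(); print(s['clock'],s['eef_pos'].round(1),s['tool_rot'].round(3),s['qpos'].round(2),s['width'])
ci=camera_info('wrist'); im=save('wrist','w5')
h=cv2.cvtColor(im,cv2.COLOR_RGB2HSV); b=cv2.inRange(h,(0,150,70),(8,255,255))|cv2.inRange(h,(172,150,70),(180,255,255)); b[:140]=0; b[:,:170]=0;b[:,345:]=0
c=max(cv2.findContours(b,0,2)[0],key=cv2.contourArea); print(cv2.boundingRect(c),cv2.minAreaRect(c))
print(go(538,-90.3,94,47.6))
E
```

```text
11.15 [539.  -90.7 181.2] [ 3.142 -0.     0.831] [-0.27  0.61  0.6   1.87 -0.47  0.8  -0.16] 28.384341123960912
(244, 160, 22, 76) ((254.5, 197.5), (75.0, 21.0), 90.0)
([-0.4, -1.0, 87.2], [0.0, -0.0, 0.0])
```

View pics/w5_raw.png

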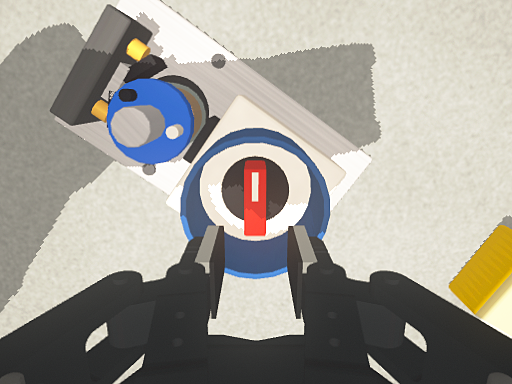

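The knob bar is vertical at column 255, centred between the fingers, and the ring is clear on all sides. Descend, then close.

Call:
{"name": "play_rows", "arguments": {"deltas": [-0.4, -0.6, 20, 0, 0, 0, 0.33, -0.4, -0.6, 40, 0, 0, 0, 0.33, -0.4, -0.6, 60, 0, 0, 0, 0.33, -0.4, -0.6, 75, 0, 0, 0, 0.33, -0.4, -0.6, 85, 0, 0, 0, 0.33, -0.4, -0.6, 86, 0, 0, 0, 0.33, -0.4, -0.6, 86, 0, 0, 0, 0.33]}}

```text
clock: 12.08
eef_pos: [538.6, -90.7, 95.5]
tool_rot: [3.141, -0.0, 0.831]
force: [-0.8, 0.1, 1.5]
width: 28.1
gripper_force: 0.0
```

Call:
{"name": "play_rows", "arguments": {"deltas": [0, 0, 0, 0, 0, 0, 0, 0, 0, 0, 0, 0, 0, 0, 0, 0, 0, 0, 0, 0, 0, 0, 0, 0, 0, 0, 0, 0, 0, 0, 0, 0, 0, 0, 0, 0, 0, 0, 0, 0, 0, 0]}}

```text
clock: 12.82
eef_pos: [538.5, -90.5, 95.8]
tool_rot: [3.141, -0.001, 0.831]
force: [-2.4, 0.7, 6.8]
width: 13.1
gripper_force: 58.9
```

```bash
cat > st.py <<'E'
from h import *
s=read_state(); print(round(s['clock'],2),s['eef_pos'].round(2),'yaw',s['tool_rot'][2].round(4),'F',s['force'].round(2),'T',s['torque'].round(3),'q7',s['qpos'][[4,6]].round(2),s['width'].round(1),'go',go(538,-90.4,95,np.degrees(s['tool_rot'][2])))
E
python3 st.py
```

```text
Traceback (most recent call last):
  File "st.py", line 2, in <module>
    s=read_state(); print(round(s['clock'],2),s['eef_pos'].round(2),'yaw',s['tool_rot'][2].round(4),'F',s['force'].round(2),'T',s['torque'].round(3),'q7',s['qpos'][[4,6]].round(2),s['width'].round(1),'go',go(538,-90.4,95,np.degrees(s['tool_rot'][2])))
                                                                                                                                                                                    ^^^^^^^^^^^^^^^^
AttributeError: 'float' object has no attribute 'round'
```

```bash
sed -i "s/s\['width'\].round(1)/round(float(s['width']),1)/; s/,'go'.*/)/" st.py; python3 st.py
```

```text
12.82 [538.53 -90.54  95.8 ] yaw 0.8305 F [-2.42  0.68  6.82] T [ 0.132  0.253 -0.019] q7 [-0.58 -0.07] 13.1
```

Call:
{"name": "play_rows", "arguments": {"deltas": [0, 0, 0, 0, 0, 0.05, 0, 0, 0, 0, 0, 0, 0.1, 0, 0, 0, 0, 0, 0, 0.1, 0, 0, 0, 0, 0, 0, 0.1, 0]}}

```text
clock: 13.32
eef_pos: [538.6, -90.6, 95.8]
tool_rot: [3.141, -0.001, 0.731]
force: [-1.8, 1.2, 6.0]
width: 13.1
gripper_force: 59.1
```

```bash
python3 st.py
```

```text
13.32 [538.58 -90.56  95.82] yaw 0.7309 F [-1.76  1.24  5.95] T [ 0.115  0.317 -0.039] q7 [-0.61 -0.14] 13.1
```

Call:
{"name": "play_rows", "arguments": {"deltas": [0, 0, 0, 0, 0, 0.05, 0, 0, 0, 0, 0, 0, 0.1, 0, 0, 0, 0, 0, 0, 0.1, 0, 0, 0, 0, 0, 0, 0.1, 0]}}

```text
clock: 13.82
eef_pos: [538.6, -90.6, 95.8]
tool_rot: [3.141, -0.001, 0.631]
force: [-1.8, 1.0, 5.7]
width: 12.6
gripper_force: 59.1
```

```bash
python3 st.py
```

```text
13.82 [538.57 -90.6   95.83] yaw 0.6309 F [-1.84  1.03  5.68] T [ 0.152  0.269 -0.075] q7 [-0.63 -0.21] 12.6
```

Call:
{"name": "play_rows", "arguments": {"deltas": [0, 0, 0, 0, 0, 0.06, 0, 0, 0, 0, 0, 0, 0.06, 0, 0, 0, 0, 0, 0, 0.06, 0, 0, 0, 0, 0, 0, 0.06, 0]}}

```text
clock: 14.32
eef_pos: [538.6, -90.6, 95.8]
tool_rot: [3.141, -0.001, 0.571]
force: [-0.9, 1.4, 6.8]
width: 12.9
gripper_force: 59.1
```

```bash
python3 st.py
```

```text
14.32 [538.58 -90.6   95.81] yaw 0.5708 F [-0.95  1.41  6.77] T [ 0.047  0.309 -0.003] q7 [-0.65 -0.26] 12.9
```

The torque readings are noisy, so at each step I'll average several control periods using camera calls, which also advance the clock.

```bash
cat > st.py <<'E'
from h import *
T=[];q=[];F=[]
for i in range(6):
    s=read_state();T.append(s['torque']);F.append(s['force']);q.append(s['tau'][[4,6]])
    if i<5:get_image('scene')
print(round(s['clock'],2),'yaw',s['tool_rot'][2].round(4),'turned',round(0.8305-s['tool_rot'][2],3),'F',np.mean(F,0).round(1),'T',np.mean(T,0).round(3),'sdz',np.std(T,0)[2].round(3),'tau57',np.mean(q,0).round(3),'q7',s['qpos'][6].round(2))
E
python3 st.py
```

```text
14.57 yaw 0.5707 turned 0.26 F [-1.4  0.8  5.9] T [ 0.095  0.29  -0.059] sdz 0.046 tau57 [-0.031  0.067] q7 -0.26
```

Call:
{"name": "play_rows", "arguments": {"deltas": [0, 0, 0, 0, 0, 0.06, 0, 0, 0, 0, 0, 0, 0.06, 0]}}

```text
clock: 14.82
eef_pos: [538.6, -90.6, 95.8]
tool_rot: [3.141, -0.001, 0.511]
force: [-1.7, 0.5, 6.2]
width: 13.1
gripper_force: 59.1
```

```bash
python3 st.py
```

```text
15.07 yaw 0.5107 turned 0.32 F [-1.3  0.8  6. ] T [ 0.118  0.286 -0.068] sdz 0.041 tau57 [-0.042  0.053] q7 -0.3
```

Call:
{"name": "play_rows", "arguments": {"deltas": [0, 0, 0, 0, 0, 0.06, 0, 0, 0, 0, 0, 0, 0.06, 0]}}

```text
clock: 15.32
eef_pos: [538.6, -90.6, 95.8]
tool_rot: [3.141, -0.001, 0.451]
force: [-1.0, 0.4, 6.5]
width: 13.3
gripper_force: 59.1
```

```bash
python3 st.py
```

```text
15.57 yaw 0.4508 turned 0.38 F [-1.2  0.5  6.3] T [ 0.083  0.273 -0.091] sdz 0.031 tau57 [-0.051  0.053] q7 -0.35
```

Call:
{"name": "play_rows", "arguments": {"deltas": [0, 0, 0, 0, 0, 0.06, 0, 0, 0, 0, 0, 0, 0.06, 0]}}

```text
clock: 15.82
eef_pos: [538.6, -90.6, 95.8]
tool_rot: [3.141, -0.001, 0.391]
force: [-2.5, 1.2, 5.9]
width: 12.8
gripper_force: 59.1
```

```bash
sed -i 's/range(6)/range(8)/;s/i<5/i<7/' st.py; python3 st.py
```

```text
16.18 yaw 0.3907 turned 0.44 F [-1.2  0.7  6.2] T [ 0.079  0.259 -0.076] sdz 0.037 tau57 [-0.058  0.057] q7 -0.39
```

Call:
{"name": "play_rows", "arguments": {"deltas": [0, 0, 0, 0, 0, 0.06, 0, 0, 0, 0, 0, 0, 0.06, 0]}}

```text
clock: 16.42
eef_pos: [538.6, -90.7, 95.8]
tool_rot: [3.141, -0.001, 0.331]
force: [-1.3, 0.7, 5.9]
width: 12.5
gripper_force: 59.1
```

```bash
python3 st.py
```

```text
16.77 yaw 0.3308 turned 0.5 F [-1.6  1.   6.1] T [ 0.076  0.265 -0.072] sdz 0.023 tau57 [-0.067  0.057] q7 -0.44
```

Call:
{"name": "play_rows", "arguments": {"deltas": [0, 0, 0, 0, 0, 0.06, 0, 0, 0, 0, 0, 0, 0.06, 0]}}

```text
clock: 17.02
eef_pos: [538.6, -90.7, 95.8]
tool_rot: [3.141, -0.001, 0.271]
force: [-1.9, -0.3, 5.7]
width: 13.1
gripper_force: 59.1
```

```bash
python3 st.py
```

```text
17.38 yaw 0.2708 turned 0.56 F [-0.9  0.3  5.9] T [ 0.095  0.282 -0.065] sdz 0.041 tau57 [-0.076  0.056] q7 -0.48
```

Free turning reads T_z ≈ -0.07. tau7 holds steady at 0.056, which is a clean signal to watch. Continue.

Call:
{"name": "play_rows", "arguments": {"deltas": [0, 0, 0, 0, 0, 0.06, 0, 0, 0, 0, 0, 0, 0.06, 0]}}

```text
clock: 17.62
eef_pos: [538.6, -90.7, 95.8]
tool_rot: [3.141, -0.001, 0.211]
force: [-1.5, 1.8, 5.8]
width: 12.6
gripper_force: 59.1
```

```bash
python3 st.py
```

```text
17.98 yaw 0.2107 turned 0.62 F [-1.3  0.5  5.8] T [ 0.052  0.29  -0.051] sdz 0.032 tau57 [-0.085  0.056] q7 -0.53
```

Call:
{"name": "play_rows", "arguments": {"deltas": [0, 0, 0, 0, 0, 0.06, 0, 0, 0, 0, 0, 0, 0.06, 0]}}

```text
clock: 18.23
eef_pos: [538.6, -90.7, 95.8]
tool_rot: [3.141, -0.001, 0.151]
force: [-1.1, 0.3, 6.6]
width: 12.6
gripper_force: 59.1
```

```bash
python3 st.py
```

```text
18.57 yaw 0.1508 turned 0.68 F [-1.4  0.8  5.9] T [ 0.052  0.28  -0.042] sdz 0.026 tau57 [-0.104  0.045] q7 -0.57
```

Call:
{"name": "play_rows", "arguments": {"deltas": [0, 0, 0, 0, 0, 0.05, 0, 0, 0, 0, 0, 0, 0.05, 0]}}

```text
clock: 18.82
eef_pos: [538.6, -90.7, 95.8]
tool_rot: [3.141, -0.001, 0.101]
force: [-1.9, -0.4, 6.2]
width: 12.6
gripper_force: 59.1
```

```bash
python3 st.py
```

```text
19.18 yaw 0.1012 turned 0.729 F [-1.4  0.6  6.2] T [0.061 0.306 0.014] sdz 0.026 tau57 [-0.174 -0.025] q7 -0.61
```

Call:
{"name": "play_rows", "arguments": {"deltas": [0, 0, 0, 0, 0, 0.03, 0, 0, 0, 0, 0, 0, 0.03, 0]}}

```text
clock: 19.42
eef_pos: [538.6, -90.7, 95.8]
tool_rot: [3.141, -0.001, 0.071]
force: [-1.0, 1.0, 6.4]
width: 12.8
gripper_force: 59.1
```

```bash
python3 st.py
```

```text
19.77 yaw 0.0715 turned 0.759 F [-1.2  0.8  6.1] T [0.043 0.301 0.115] sdz 0.029 tau57 [-0.265 -0.123] q7 -0.63
```

The reading depends on step size, so I'll repeat steps of the same 0.03 to compare like with like.

Call:
{"name": "play_rows", "arguments": {"deltas": [0, 0, 0, 0, 0, 0.03, 0, 0, 0, 0, 0, 0, 0.03, 0]}}

```text
clock: 20.02
eef_pos: [538.6, -90.7, 95.8]
tool_rot: [3.141, -0.001, 0.042]
force: [-1.1, -0.0, 6.3]
width: 13.0
gripper_force: 59.1
```

```bash
python3 st.py
```

```text
20.38 yaw 0.0416 turned 0.789 F [-1.1  0.1  6. ] T [0.056 0.288 0.133] sdz 0.011 tau57 [-0.288 -0.144] q7 -0.66
```

Call:
{"name": "play_rows", "arguments": {"deltas": [0, 0, 0, 0, 0, 0.03, 0, 0, 0, 0, 0, 0, 0.03, 0]}}

```text
clock: 20.62
eef_pos: [538.6, -90.7, 95.8]
tool_rot: [3.141, -0.001, 0.012]
force: [-1.2, 0.6, 5.8]
width: 13.1
gripper_force: 59.1
```

```bash
python3 st.py; python3 - <<'E'
from h import *
b=cv2.imread('pics/scene_raw.png'); a=save('scene','s3')
cv2.imwrite('pics/c3.png',np.hstack([cv2.resize(cv2.imread('pics/s2_raw.png')[160:220,225:305],(400,300),interpolation=2),cv2.resize(a[160:220,225:305,::-1],(400,300),interpolation=2)]))
E
```

```text
20.98 yaw 0.0117 turned 0.819 F [-1.3  0.6  5.9] T [0.02  0.306 0.157] sdz 0.031 tau57 [-0.309 -0.164] q7 -0.68
```

View pics/c3.png

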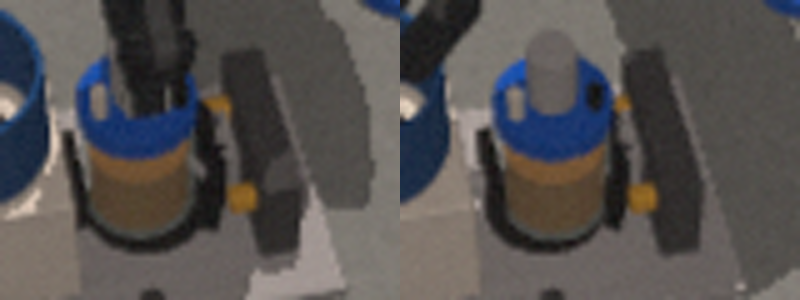

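The reactor has been slid against the V jaw and is upright. tau7 now rises 0.02 per 0.03 rad, which is the stated clamp stiffness. The bite was at about 0.67–0.70 rad turned, so the target is about 0.85–0.86. One last small step.

Call:
{"name": "play_rows", "arguments": {"deltas": [0, 0, 0, 0, 0, 0.035, 0, 0, 0, 0, 0, 0, 0.035, 0]}}

```text
clock: 21.28
eef_pos: [538.6, -90.8, 95.8]
tool_rot: [3.141, -0.001, -0.023]
force: [-1.6, -0.2, 5.9]
width: 13.1
gripper_force: 59.1
```

```bash
python3 st.py
```

```text
21.62 yaw -0.0233 turned 0.854 F [-1.3  0.2  6.2] T [0.045 0.291 0.16 ] sdz 0.03 tau57 [-0.317 -0.169] q7 -0.71
```

Call:
{"name": "play_rows", "arguments": {"deltas": [0, 0, 0, 0, 0, 0, 0.33, 0, 0, 0, 0, 0, 0, 0.33, 0, 0, 0, 0, 0, 0, 0.33, 0, 0, 0, 0, 0, 0, 0.33, 0, 0, -15, 0, 0, 0, 0.33, 0, 0, -45, 0, 0, 0, 0.33, 0, 0, -90, 0, 0, 0, 0.33, 0, 0, -140, 0, 0, 0, 0.33, 0, 0, -170, 0, 0, 0, 0.33, 0, 0, -170, 0, 0, 0, 0.33]}}

```text
clock: 22.88
eef_pos: [539.5, -91.5, 268.2]
tool_rot: [3.141, -0.006, -0.024]
force: [-0.5, -0.4, -0.2]
width: 28.2
gripper_force: 0.0
```

```bash
python3 - <<'E'
from h import *
s=read_state(); print(s['clock'],s['eef_pos'].round(1),s['force'].round(1),s['width'])
ci=camera_info('wrist'); im=save('wrist','w6')
h=cv2.cvtColor(im,cv2.COLOR_RGB2HSV); b=cv2.inRange(h,(0,150,70),(8,255,255))|cv2.inRange(h,(172,150,70),(180,255,255)); b[:100]=0; b[:,:190]=0;b[:,325:]=0
c=max(cv2.findContours(b,0,2)[0],key=cv2.contourArea); e=cv2.minAreaRect(c); bx=[onz('wrist',*p,120,ci)[:2] for p in cv2.boxPoints(e)]
for i in range(2): d=bx[i+1]-bx[i]; print(np.linalg.norm(d).round(1),np.degrees(np.arctan2(d[1],d[0])).round(1))
m=cv2.inRange(h,(105,120,60),(130,255,255))
for c in cv2.findContours(m,0,2)[0]:
    if cv2.contourArea(c)>800: e=cv2.fitEllipse(cv2.convexHull(c)); print(e, onz('wrist',*e[0],90,ci).round(1))
E
```

```text
22.875 [539.5 -91.5 268.2] [-0.5 -0.4 -0.2] 28.19716724831053
12.7 -91.3
45.8 178.9
((161.9501953125, 190.4936065673828), (57.71711349487305, 60.49104690551758), 93.56610870361328) [517.8  -1.2  90. ]
```

```bash
python3 -c "
from cell import *
print(finish_job())"
```

```text
the job is handed in; nothing more can be done
None
```

The reactor stands upright on the spot, clamped at about 10 N: I turned the knob roughly 10° past the bite, let go with the gripper clear, and handed the job in at about 23 s; the verdict was not shown.

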